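Report the empty parts bin

TASK

Show the storeman which bin needs refilling: point down at the empty red bin with the fingertips about 3 cm above the middle of its mouth, touching nothing, and stay there for about two seconds. Then press the green button all the way down to send the refill call, let it come up again and back off. Point at no other bin (pass well above them), leave the yellow button alone, and do not touch or shift the bins or the loose things lying around them.

Things in the scene. Friction and masses are not known exactly. Their poses are not given: they have to be found in the camera images.
- red_empty: open-fronted plastic stacking bin, 150 (along its x) x 105 (y) x 75 high, walls 3, low 45 mm front facing its -x, red, empty: its bare floor shows. This is the one to point at. Loose, on a 6 mm grey board in a row of four bins whose order varies (about 125 mm apart, 20 mm gaps). Origin: centre of its underside
- red_empty_mouth (a point): middle of that bin's mouth: above the bin's centre, at the height of its rear rim, 75 mm above its underside (81 mm above the table); z up
- red_full: open-fronted plastic stacking bin, 150 (along its x) x 105 (y) x 75 high, walls 3, low 45 mm front facing its -x, red, filled to about 35 mm with steel bolts; leave alone. Loose. Origin: centre of its underside
- red_full_mouth (a point): middle of that bin's mouth: above the bin's centre, at the height of its rear rim, 75 mm above its underside (81 mm above the table); z up
- blue_empty: open-fronted plastic stacking bin, 150 (along its x) x 105 (y) x 75 high, walls 3, low 45 mm front facing its -x, blue, empty; leave alone. Loose. Origin: centre of its underside
- blue_empty_mouth (a point): middle of that bin's mouth: above the bin's centre, at the height of its rear rim, 75 mm above its underside (81 mm above the table); z up
- blue_full: open-fronted plastic stacking bin, 150 (along its x) x 105 (y) x 75 high, walls 3, low 45 mm front facing its -x, blue, filled to about 35 mm with brass washers; leave alone. Loose. Origin: centre of its underside
- blue_full_mouth (a point): middle of that bin's mouth: above the bin's centre, at the height of its rear rim, 75 mm above its underside (81 mm above the table); z up
- call (a joint): travel of the green push button: 0 up, 0.006 m fully down; a spring returns it, fully down takes about 5 N
- call_top (a point): centre of the top face of the green button (32 mm across, pressed straight down), which stands in a black housing on a fixed grey switch box 75 x 85 x 45 mm between robot and bins; green and yellow boxes may be swapped left and right
- alarm (a joint): travel of the yellow push button, same make: 0 up, 0.006 m fully down; leave alone
- alarm_top (a point): centre of the top face of the yellow button (32 mm across), on its own switch box like the green one's
- tape: roll of yellow tape lying flat, 80 outside, 60 inside, 25 high, loose, between the two switch boxes; origin: centre of its underside
- filler_tin: round tin, 70 diameter, 85 high, blue band, loose, at the right; origin: centre of its underside
- screwdriver: screwdriver lying loose at the left, along its x, under 250 long, under 40 high; origin: underside, on its long axis
- sanding_block: cork sanding block 100 x 60 x 35, loose, at the right; origin: centre of its underside
Mind the look-alikes: they are no part of the job. What is shaped like the red_empty but turquoise is not meant.

How it is judged:
By the outcome, as a careful person would: the job done as asked, in the order asked, and still so for the second after the job is handed in, with the robot touching nothing.
It also fails if it takes over 48 s, if anything falls off the work surface, if the arm or the gripper's body presses on something with over 40 N, if the wrist force passes 120 N, or if a joint passes its speed limit or range.

ROBOT

A 7-joint arm with a two-finger parallel gripper is mounted at the origin on the work surface. World frame = base frame: x ahead of the robot, y to its left, z up, the work surface at z = 0. Lengths are in m, angles in rad, forces in N, time in s.
With the tool pointing down it reaches from about 0.425 to 0.925 m from the base axis. Payload 6.8 kg.
Tool frame: the origin (TCP) lies at the very end of the fingers, on their centre line; the grasp point (between the pads) lies 19 mm behind it; z points along the fingers, y is the line along which they close (so a half turn about z gives the same grasp; the last joint's range is limited). The gripper opens to 85 mm and grips with 20 to 120 N. Pads are 22 mm wide; open, the fingers measure 114 mm over their backs; the gripper's body (76 mm by 85 mm) begins 54 mm behind the grasp point. The pads swing forward as they close: fully open they stand 13 mm farther back than shut.
Start: joints at [1.052, 0.477, 0.022, 1.555, -0.011, 1.109, -0.083], TCP at [0.27, -0.619, 0.231] pointing down, gripper open.
Joint ranges: [-2.96, 2.96], [-0.34, 2.1], [-1.41, 1.46], [0.24, 2.44], [-1.37, 4.51], [0.17, 1.92], [-2.96, 2.96]. Speed limits (rad/s): [2.39, 2.39, 3.14, 3.14, 3.14, 3.14, 3.14].

INTERFACE

Orientations are given as a rotation vector (axis times angle).
In Python, from bench import monitor, optics, r gives the robot as it stands.
- The arm moves only by the shell command python3 -m crank 'ROWS' [OPENING] [FORCE]. ROWS is JSON, a list of rows, each a list of 2 entries, a list of its own where there are three numbers: the shift along the tool's x, y, z in cm, then the turn, a rotation vector about the tool's x, y, z in rad. A call has 1 to 5 rows; each row shifts and turns the commanded pose from where the row before left it, along the tool's axes as they then stand; what a row does not reach is not made up. A row lasts 1/10 s, in which the tool goes at most 50 mm and 8.59 degrees, less where a joint would pass 70% of its speed; a pose out of reach is approached as far as the arm can. A call is refused whole if a number of a shift passes 5 or a number of a turn 0.15, either way. A call with a gripper value outside its range is refused whole. OPENING is the finger opening in cm, from 0 to 8.54, set as the call begins (- or left out, the last holds). The fingers move at their own pace and stop on an object; FORCE is the grip in N (left out, the last holds). Time passes only in rows, so rows that do not move let the fingers close. It gives the time, the measured TCP pose, the force, the opening and the grip force at its end, in the units of the state.
- monitor.get_obs(): the state, without advancing time (a new reading comes with each control period).
- optics.grab_frame(name): name is "scene" or "top"; returns (picture, depth): 384x512x3 uint8, red, green, blue; 384x512 float32, m along the optical axis (not along the pixel's ray), 0 where there is no reading.
- optics.camera_model(name): a dict with "vertical_fov" (degrees; the focal length in pixels is half the picture's height over the tangent of half this angle, whatever the lens; pixels are square), "cx", "cy" (the principal point, pixels), "R" (3x3) and "t" (3): a world point X has camera coordinates R X + t. Camera axes: x right, y down, z forward; pixel columns grow to the right and rows downward; lengths in m; the calibration is good to about 2 mm. A picture is of the moment at which its call begins. camera_model takes no time and is no camera call.
- r.hand_in(): hands the job in; it is judged then, once.
The state is a dict: "clock": time; "joints": joint angles; "qvel": joint speeds; "tau": joint torques, N m; "tcp_pos": TCP position; "orientation": TCP orientation; "contact_force": force on the tool from outside, world axes, zero at the start; "moment": the same for the moment, N m; "grip_width": finger opening in m; "gripper_force": force on a finger pad.
Only numpy, scipy, OpenCV 4.12 (cv2) and the standard library are available. Lean on these libraries where they do the work, as an engineer would, in place of code of your own. Each camera call takes 0.05 s, during which the arm holds its last target. There are 200 camera calls.

## Working session

There is one attempt and no reset: what is moved stays moved. The work goes in short steps, Python scripts to look and compute and a shell command to move; the robot and the scene stay as the last step left them, time stands still between calls to the robot, and variables do not carry over. Pictures are saved under pics/ and viewed, at most 10 in all, crops included, and the job is handed in when it is done.

```bash
mkdir -p pics; ls
python3 - <<'E'
from bench import monitor, optics, r
import cv2,numpy as np
for n in("scene","top"):
    p,d=optics.grab_frame(n); np.savez(f"pics/{n}0.npz",p=p,d=d); cv2.imwrite(f"pics/{n}0.png",p[:,:,::-1])
    m=optics.camera_model(n);print(n,m)
print(monitor.get_obs())
a,b=[cv2.imread(f"pics/{n}0.png") for n in("scene","top")]
E
```

```text
pics
scene {'vertical_fov': 46.173915227431365, 'cx': 246.41276195024614, 'cy': 186.9507701606118, 'R': array([[ 0.81401615,  0.58074022, -0.0108856 ],
       [ 0.42736506, -0.61151383, -0.66589034],
       [-0.393366  ,  0.53739337, -0.74597021]]), 't': array([-0.45716611, -0.17381477,  1.87673545])}
top {'vertical_fov': 42.261894194683045, 'cx': 254.1223583732826, 'cy': 190.7144066484827, 'R': array([[-0.00829203, -0.99994824,  0.00589531],
       [-0.98632356,  0.00720826, -0.16466292],
       [ 0.1646119 , -0.00718007, -0.98633228]]), 't': array([0.02265485, 0.51052845, 1.36800884])}
{'clock': 0.1, 'joints': array([ 1.05191575,  0.47772063,  0.02234262,  1.55633359, -0.01149774,
        1.10930312, -0.08311478]), 'qvel': array([-0.00099501, -0.002786  ,  0.00015052, -0.00397541, -0.00037591,
        0.00149624,  0.00277494]), 'tau': array([ 4.09470202e-03, -5.97765541e+01,  1.61426090e+00, -2.81954616e+01,
        1.29200183e-02,  5.06693163e-03,  2.48105016e-05]), 'tcp_pos': array([ 0.26932425, -0.61836829,  0.23042882]), 'orientation': array([-3.07401880e+00, -6.40414606e-01,  7.08384043e-04]), 'contact_force': array([0.84315064, 0.00374161, 0.33253842]), 'moment': array([ 0.03614056, -0.02453277,  0.03350643]), 'gripper_force': 0.0, 'grip_width': 0.08557460124121904}
```

View pics/top0.png

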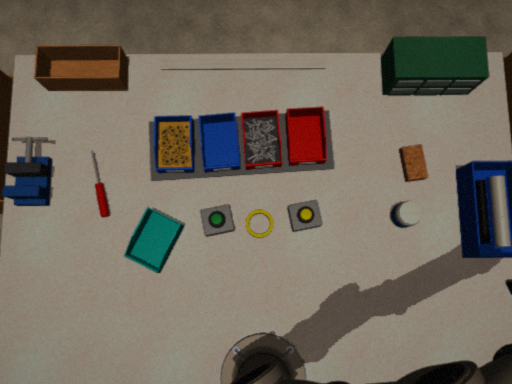

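View pics/scene0.png

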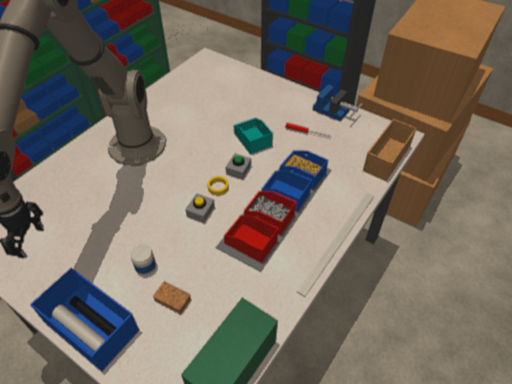

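The top view shows the empty red bin at the right of the row (about 306,135), with the full red bin next to it at (261,138). The green button is at (217,219), yellow at (306,214), and the tape at (260,222). Next I'll locate the red bin and the button.

```bash
cat > h.py <<'E'
import cv2,numpy as np
from bench import optics,monitor
def pts(n,d,mask):
    m=optics.camera_model(n);f=192/np.tan(np.radians(m["vertical_fov"]/2))
    v,u=np.nonzero(mask&(d>0));z=d[v,u]
    c=np.stack([(u-m["cx"])/f*z,(v-m["cy"])/f*z,z],1)
    return (c-m["t"])@m["R"]
E
python3 - <<'E'
from h import *
for n,boxes in {"top":dict(red=(283,333,100,172),redfull=(240,282,105,172),green=(200,236,205,236),yellow=(290,324,198,230)),"scene":dict(red=(220,290,195,265),green=(226,252,150,178),yellow=(186,215,190,222))}.items():
    D=np.load(f"pics/{n}0.npz");p,d=D["p"],D["d"]
    hsv=cv2.cvtColor(p,cv2.COLOR_RGB2HSV);H,S,V=[hsv[:,:,i].astype(int) for i in range(3)]
    M=dict(red=((H<8)|(H>172))&(S>150)&(V>50),green=(H>45)&(H<90)&(S>100),yellow=(H>20)&(H<35)&(S>140));M["redfull"]=M["red"]
    for k,(a,b,c,e) in boxes.items():
        w=np.zeros(d.shape,bool);w[c:e,a:b]=1
        P=pts(n,d,M[k]&w)
        print(n,k,len(P),"med",np.median(P,0).round(4),"pct z",np.percentile(P[:,2],[2,50,90,98]).round(3))
        if k in("red","redfull"):
            Q=P[P[:,2]>.07] ; print("  rim>.07",len(Q),cv2.minAreaRect(Q[:,:2].astype(np.float32)),Q.min(0).round(3),Q.max(0).round(3))
            Q=P[P[:,2]<.02] ; print("  floor",len(Q), cv2.minAreaRect(Q[:,:2].astype(np.float32)) if len(Q)>5 else '')
        else:
            t=P[P[:,2]>np.percentile(P[:,2],90)-.006]; print("  top",len(t),t.mean(0).round(4),cv2.minEnclosingCircle(t[:,:2].astype(np.float32)))
from scipy.spatial.transform import Rotation as R
print(R.from_rotvec(monitor.get_obs()["orientation"]).as_matrix().round(3))
E
```

```text
top red 1850 med [ 0.6737 -0.1349  0.0112] pct z [0.003 0.011 0.07  0.082]
  rim>.07 183 ((0.6843825578689575, -0.1309177130460739), (0.11988889425992966, 0.10591884702444077), 2.2664453983306885) [ 0.624 -0.185  0.07 ] [ 0.746 -0.076  0.087]
  floor 1361 ((0.6691720485687256, -0.13519631326198578), (0.15000498294830322, 0.09498326480388641), 2.6034886837005615)
top redfull 444 med [ 0.6537 -0.0073  0.0583] pct z [0.005 0.058 0.082 0.085]
  rim>.07 163 ((0.6781282424926758, -0.002032823860645294), (0.11399376392364502, 0.10488983243703842), 3.5210912227630615) [ 0.624 -0.058  0.07 ] [0.737 0.052 0.086]
  floor 26 ((0.6470164656639099, 0.03303449600934982), (0.1950441300868988, 0.07968083769083023), 34.660823822021484)
top green 118 med [0.4289 0.1245 0.0658] pct z [0.054 0.066 0.07  0.072]
  top 82 [0.4296 0.1232 0.0676] ((0.4298146367073059, 0.12356564402580261), 0.01591971516609192)
top yellow 126 med [ 0.4405 -0.1238  0.0662] pct z [0.053 0.066 0.07  0.072]
  top 88 [ 0.4406 -0.1247  0.0675] ((0.4413697421550751, -0.12462543696165085), 0.015442293137311935)
scene red 2222 med [ 0.6777 -0.0919  0.0426] pct z [0.008 0.043 0.077 0.084]
  rim>.07 366 ((0.6858449578285217, -0.0649232342839241), (0.11613361537456512, 0.23743663728237152), 3.18727707862854) [ 0.631 -0.185  0.07 ] [0.75  0.055 0.088]
  floor 628 ((0.6691184043884277, -0.08619429171085358), (0.15101106464862823, 0.1956419050693512), 4.963694095611572)
scene green 60 med [0.4331 0.1226 0.0655] pct z [0.011 0.066 0.071 0.073]
  top 31 [0.4338 0.1232 0.0689] ((0.4349161982536316, 0.12339061498641968), 0.016346944496035576)
scene yellow 85 med [ 0.4426 -0.1225  0.0657] pct z [0.012 0.066 0.072 0.074]
  top 43 [ 0.4459 -0.1225  0.0694] ((0.44515469670295715, -0.12104138731956482), 0.015843266621232033)
[[ 0.917  0.399 -0.001]
 [ 0.399 -0.917  0.001]
 [-0.    -0.002 -1.   ]]
```

```bash
python3 -m crank '[[[1,-0.5,-0.2],[0,0,0]],[[2.5,-1.3,-0.2],[0,0,0]],[[3.6,-1.8,-0.2],[0,0,0]],[[3.6,-1.8,-0.2],[0,0,0]],[[3.6,-1.8,-0.2],[0,0,0]]]' 0 20
python3 -m crank '[[[3.6,-1.8,0],[0,0,0]],[[3.6,-1.8,0],[0,0,0]],[[3.6,-1.8,0],[0,0,0]],[[3.6,-1.8,0],[0,0,0]],[[3.6,-1.8,0],[0,0,0]]]'
python3 -m crank '[[[3.6,-1.8,0],[0,0,0]],[[3.6,-1.8,0],[0,0,0]],[[3.6,-1.8,0],[0,0,0]],[[3,-1.5,0],[0,0,0]],[[1.5,-0.8,0],[0,0,0]]]'
cat >> h.py <<'E'
from scipy.spatial.transform import Rotation
def delta(target):
    o=monitor.get_obs();M=Rotation.from_rotvec(o["orientation"]).as_matrix()
    print("t",o["clock"],"tcp",o["tcp_pos"].round(4),"tool z",M[:,2].round(3),"F",o["contact_force"].round(1),"grip",round(o["grip_width"],4))
    print("delta cm",(100*M.T@(np.array(target)-o["tcp_pos"])).round(2))
E
python3 -c "
from h import *
delta([.670,-.132,.2])"
```

```text
clock: 0.6
tcp_pos: [0.3733, -0.4936, 0.2414]
orientation: [-3.075, -0.641, -0.0]
contact_force: [1.2, -0.9, -0.3]
grip_width: 0.0124
gripper_force: 0.0
clock: 1.1
tcp_pos: [0.5021, -0.3389, 0.2414]
orientation: [-3.075, -0.642, -0.0]
contact_force: [-0.2, -0.4, 0.4]
grip_width: -0.0
gripper_force: 0.0
clock: 1.6
tcp_pos: [0.6124, -0.2049, 0.2413]
orientation: [-3.072, -0.648, -0.002]
contact_force: [0.2, 0.3, -1.1]
grip_width: -0.0
gripper_force: 0.0
t 1.6 tcp [ 0.6124 -0.2049  0.2413] tool z [ 0.001  0.002 -1.   ] F [ 0.2  0.3 -1.1] grip -0.0
delta cm [ 8.21 -4.33  4.14]
```

```bash
python3 -m crank '[[[2.5,-1.3,0],[0,0,0]],[[2.5,-1.3,0],[0,0,0]],[[2.0,-1.1,0],[0,0,0]],[[0,0,0],[0,0,0]],[[0,0,0],[0,0,0]]]'
python3 - <<'E'
from h import *
delta([.670,-.132,.2])
a=[optics.grab_frame(n)[0] for n in("top","scene")]
cv2.imwrite("pics/c1.png",np.hstack([cv2.resize(a[0][60:220,180:380],(400,320),interpolation=3),cv2.resize(a[1][120:280,160:360],(400,320),interpolation=3)])[:,:,::-1])
E
```

```text
clock: 2.1
tcp_pos: [0.6594, -0.1482, 0.241]
orientation: [3.075, 0.641, -0.002]
contact_force: [-0.1, -0.6, -0.7]
grip_width: -0.0
gripper_force: 0.0
t 2.1 tcp [ 0.6594 -0.1482  0.241 ] tool z [-0.001 -0.001 -1.   ] F [-0.1 -0.6 -0.7] grip -0.0
delta cm [ 1.62 -1.06  4.1 ]
```

View pics/c1.png

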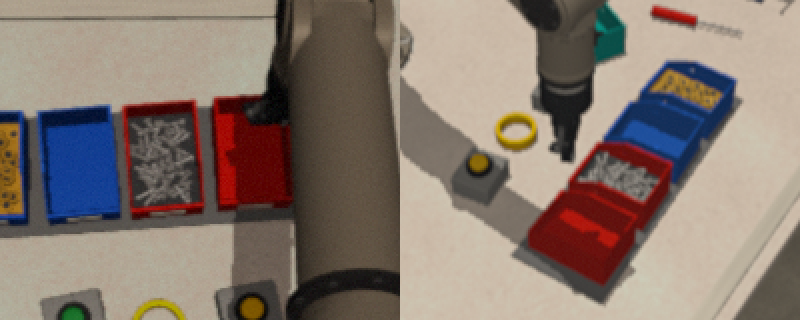

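The left half shows the gripper above the rear right of the empty red bin (about 265,110), and the scene view agrees. I'll centre it, then lower.

```bash
python3 -m crank '[[[0.8,-0.5,0],[0,0,0]],[[0.8,-0.5,0],[0,0,0]],[[0,0,1],[0,0,0]],[[0,0,2.5],[0,0,0]],[[0,0,2.5],[0,0,0]]]'
python3 -m crank '[[[0,0,2.5],[0,0,0]],[[0,0,1],[0,0,0]],[[0,0,0.5],[0,0,0]],[[0,0,0],[0,0,0]],[[0,0,0],[0,0,0]]]'
python3 -c "
from h import *
delta([.670,-.132,.111])"
```

```text
clock: 2.7
tcp_pos: [0.6708, -0.1321, 0.1804]
orientation: [3.075, 0.641, 0.001]
contact_force: [-0.4, 0.5, 0.0]
grip_width: 0.0002
gripper_force: 0.0
clock: 3.2
tcp_pos: [0.6714, -0.1323, 0.1426]
orientation: [3.075, 0.641, 0.003]
contact_force: [0.3, -0.8, 0.2]
grip_width: -0.0
gripper_force: 0.0
t 3.2 tcp [ 0.6714 -0.1323  0.1426] tool z [ 0.002 -0.    -1.   ] F [ 0.3 -0.8  0.2] grip -0.0
delta cm [-0.13 -0.09  3.16]
```

```bash
python3 -m crank '[[[-0.1,-0.1,1],[0,0,0]],[[0,0,1],[0,0,0]],[[0,0,0.6],[0,0,0]],[[0,0,0.4],[0,0,0]],[[0,0,0],[0,0,0]]]'
python3 - <<'E'
from h import *
delta([.670,-.132,.111])
n="scene";p,d=optics.grab_frame(n)
cv2.imwrite("pics/c2.png",cv2.resize(p[160:290,190:350],(640,520),interpolation=3)[:,:,::-1])
hsv=cv2.cvtColor(p,cv2.COLOR_RGB2HSV)
w=np.zeros(d.shape,bool);w[120:225,200:300]=1
P=pts(n,d,w&(hsv[:,:,2]<70)&(hsv[:,:,1]<120));P=P[(abs(P[:,0]-.67)<.06)&(abs(P[:,1]+.132)<.05)&(P[:,2]>.09)]
q=P[P[:,2]<P[:,2].min()+.012];print(len(q),q.mean(0).round(3),q.min(0).round(3))
E
```

```text
clock: 3.7
tcp_pos: [0.6688, -0.1316, 0.1103]
orientation: [-3.075, -0.641, 0.002]
contact_force: [0.2, 0.5, 0.4]
grip_width: 0.0003
gripper_force: 0.0
t 3.7 tcp [ 0.6688 -0.1316  0.1103] tool z [-0.001  0.    -1.   ] F [0.2 0.5 0.4] grip 0.0003
delta cm [ 0.1   0.08 -0.07]
9 [ 0.676 -0.14   0.126] [ 0.669 -0.145  0.118]
```

View pics/c2.png

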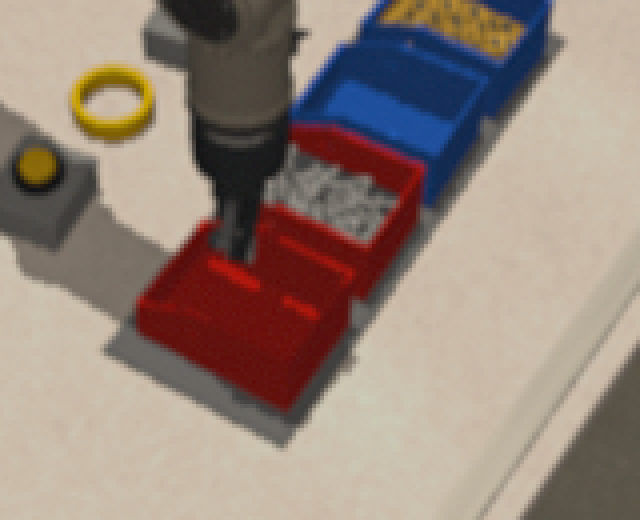

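The fingertips (about 237,262) hang over the middle of the empty red bin and touch nothing. I'll hold for about 2.2 s, then rise straight up.

```bash
python3 -m crank '[[[0,0,0],[0,0,0]],[[0,0,0],[0,0,0]],[[0,0,0],[0,0,0]],[[0,0,0],[0,0,0]],[[0,0,0],[0,0,0]]]'
python3 -m crank '[[[0,0,0],[0,0,0]],[[0,0,0],[0,0,0]],[[0,0,0],[0,0,0]],[[0,0,0],[0,0,0]],[[0,0,0],[0,0,0]]]' >/dev/null
python3 -m crank '[[[0,0,0],[0,0,0]],[[0,0,0],[0,0,0]],[[0,0,0],[0,0,0]],[[0,0,0],[0,0,0]],[[0,0,0],[0,0,0]]]' >/dev/null
python3 -m crank '[[[0,0,0],[0,0,0]],[[0,0,0],[0,0,0]],[[0,0,0],[0,0,0]],[[0,0,0],[0,0,0]],[[0,0,0],[0,0,0]]]'
python3 -m crank '[[[0,0,0],[0,0,0]],[[0,0,-1],[0,0,0]],[[0,0,-2.5],[0,0,0]],[[0,0,-4],[0,0,0]],[[0,0,-4],[0,0,0]]]'
python3 -m crank '[[[0,0,-3],[0,0,0]],[[0,0,-1],[0,0,0]],[[0,0,0],[0,0,0]]]'
python3 -c "
from h import *
delta([.432,.1233,.265])"
```

```text
clock: 4.25
tcp_pos: [0.6693, -0.1318, 0.1114]
orientation: [3.075, 0.641, 0.0]
contact_force: [-0.1, -0.1, -0.1]
grip_width: -0.0001
gripper_force: 0.0
clock: 5.75
tcp_pos: [0.6693, -0.1317, 0.1113]
orientation: [3.076, 0.641, 0.0]
contact_force: [-0.4, -0.1, 0.1]
grip_width: -0.0
gripper_force: 0.0
clock: 6.25
tcp_pos: [0.6689, -0.1316, 0.2279]
orientation: [-3.075, -0.641, 0.001]
contact_force: [1.3, 0.1, 0.5]
grip_width: -0.0002
gripper_force: 0.0
clock: 6.55
tcp_pos: [0.6702, -0.1318, 0.2686]
orientation: [3.074, 0.64, 0.006]
contact_force: [-0.3, 0.5, -0.9]
grip_width: -0.0004
gripper_force: 0.0
t 6.55 tcp [ 0.6702 -0.1318  0.2686] tool z [ 0.004 -0.001 -1.   ] F [-0.3  0.5 -0.9] grip -0.0004
delta cm [-11.66 -32.9    0.26]
```

```bash
python3 -m crank '[[[-1.4,-0.6,0],[0,0,0]],[[-2.8,-1.2,0],[0,0,0]],[[-2.8,-1.2,0],[0,0,0]],[[-2.8,-1.2,0],[0,0,0]],[[-1.4,-2,0],[0,0,0]]]'
python3 -m crank '[[[-0.1,-3.4,0],[0,0,0]],[[-0.1,-3.4,0],[0,0,0]],[[-0.1,-3.4,0],[0,0,0]],[[-0.1,-3.4,0],[0,0,0]],[[0,-3.4,0],[0,0,0]]]'
python3 -m crank '[[[0,-3.4,0],[0,0,0]],[[0,-3,0],[0,0,0]],[[0,-1.5,0],[0,0,0]],[[0,0,0],[0,0,0]],[[0,0,0],[0,0,0]]]'
python3 - <<'E'
from h import *
delta([.432,.1233,.12])
a=[optics.grab_frame(n)[0] for n in("top","scene")]
cv2.imwrite("pics/c3.png",np.hstack([cv2.resize(a[0][120:280,150:350],(400,320),interpolation=3),cv2.resize(a[1][90:250,160:360],(400,320),interpolation=3)])[:,:,::-1])
E
```

```text
clock: 7.05
tcp_pos: [0.5385, -0.1215, 0.2641]
orientation: [-3.076, -0.635, 0.007]
contact_force: [1.0, 0.2, -0.2]
grip_width: 0.0003
gripper_force: 0.0
clock: 7.55
tcp_pos: [0.4683, 0.0355, 0.2645]
orientation: [-3.075, -0.64, 0.005]
contact_force: [0.5, 1.2, -0.6]
grip_width: -0.0002
gripper_force: 0.0
clock: 8.05
tcp_pos: [0.4383, 0.1062, 0.2653]
orientation: [3.075, 0.641, -0.003]
contact_force: [0.3, -1.0, -0.1]
grip_width: 0.0001
gripper_force: 0.0
t 8.05 tcp [0.4383 0.1062 0.2653] tool z [-0.002 -0.001 -1.   ] F [ 0.3 -1.  -0.1] grip 0.0001
delta cm [ 0.13 -1.82 14.53]
```

View pics/c3.png

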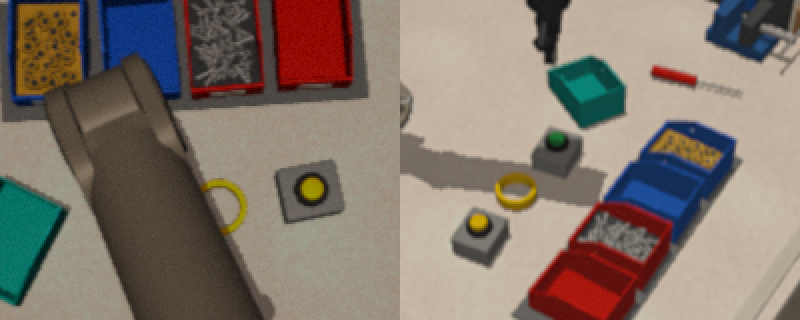

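The scene view shows the fingers high behind the green button at (557,140), with the bins and tape undisturbed. I'll centre over the button and descend to 12 cm.

```bash
python3 -m crank '[[[0.1,-0.9,1],[0,0,0]],[[0,-0.9,2.5],[0,0,0]],[[0,0,3.5],[0,0,0]],[[0,0,3.5],[0,0,0]],[[0,0,2.5],[0,0,0]]]'
python3 -m crank '[[[0,0,1],[0,0,0]],[[0,0,0.5],[0,0,0]],[[0,0,0],[0,0,0]],[[0,0,0],[0,0,0]]]'
python3 - <<'E'
from h import *
delta([.432,.1233,.069])
p=optics.grab_frame("scene")[0]
cv2.imwrite("pics/c4.png",cv2.resize(p[110:210,190:310],(600,500),interpolation=3)[:,:,::-1])
E
```

```text
clock: 8.65
tcp_pos: [0.4312, 0.1236, 0.1337]
orientation: [-3.076, -0.64, 0.004]
contact_force: [0.1, 0.6, -0.4]
grip_width: 0.0001
gripper_force: 0.0
clock: 9.05
tcp_pos: [0.4333, 0.1243, 0.1223]
orientation: [-3.075, -0.64, -0.003]
contact_force: [-0.6, 0.0, -0.5]
grip_width: 0.0002
gripper_force: 0.0
t 9.05 tcp [0.4333 0.1243 0.1223] tool z [ 0.002  0.001 -1.   ] F [-0.6  0.  -0.5] grip 0.0002
delta cm [-0.17  0.04  5.33]
```

View pics/c4.png

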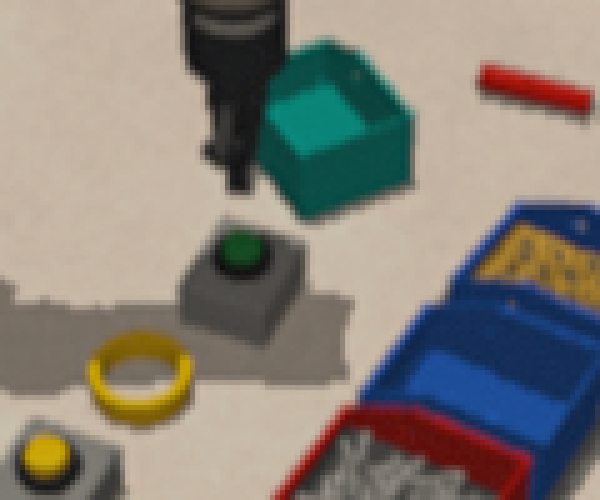

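The fingertips (240,188) are directly above the green button (240,245). I'll descend to just above it.

```bash
python3 -m crank '[[[0,0,1],[0,0,0]],[[0,0,2],[0,0,0]],[[0,0,1],[0,0,0]],[[0,0,0.5],[0,0,0]],[[0,0,0],[0,0,0]]]'
python3 -m crank '[[[0,0,0.2],[0,0,0]],[[0,0,0.2],[0,0,0]],[[0,0,0.2],[0,0,0]],[[0,0,0.2],[0,0,0]],[[0,0,0],[0,0,0]]]'
```

```text
clock: 9.6
tcp_pos: [0.4321, 0.1239, 0.0758]
orientation: [3.075, 0.641, -0.002]
contact_force: [-1.0, -0.3, -0.1]
grip_width: 0.0
gripper_force: 0.0
clock: 10.1
tcp_pos: [0.4324, 0.1239, 0.0681]
orientation: [3.076, 0.641, -0.0]
contact_force: [-0.1, 0.2, -0.3]
grip_width: -0.0001
gripper_force: 0.0
```

```bash
python3 -m crank '[[[0,0,0.1],[0,0,0]],[[0,0,0.1],[0,0,0]],[[0,0,0.1],[0,0,0]],[[0,0,0],[0,0,0]]]'
python3 -m crank '[[[0,0,0.1],[0,0,0]],[[0,0,0.1],[0,0,0]],[[0,0,0],[0,0,0]]]'
```

```text
clock: 10.5
tcp_pos: [0.4326, 0.124, 0.0653]
orientation: [3.076, 0.641, 0.0]
contact_force: [-0.8, -1.0, 2.3]
grip_width: 0.0001
gripper_force: 1.2
clock: 10.8
tcp_pos: [0.4326, 0.124, 0.0633]
orientation: [-3.076, -0.641, -0.0]
contact_force: [-0.9, 0.1, 2.5]
grip_width: -0.0002
gripper_force: 1.7
```

```bash
python3 -m crank '[[[0,0,0.1],[0,0,0]],[[0,0,0.1],[0,0,0]],[[0,0,0],[0,0,0]]]'
python3 -m crank '[[[0,0,0.1],[0,0,0]],[[0,0,0],[0,0,0]]]'
```

```text
clock: 11.1
tcp_pos: [0.4326, 0.124, 0.0613]
orientation: [3.076, 0.641, 0.0]
contact_force: [-0.6, -0.2, 4.6]
grip_width: -0.0001
gripper_force: 2.3
clock: 11.3
tcp_pos: [0.4326, 0.124, 0.0609]
orientation: [3.075, 0.64, 0.0]
contact_force: [-1.4, -1.5, 14.4]
grip_width: 0.0002
gripper_force: 6.6
```

The button has bottomed: the force jumped to 14 N and the tool stopped. I'll hold briefly, then retreat straight up.

```bash
python3 -m crank '[[[0,0,0.05],[0,0,0]],[[0,0,0],[0,0,0]],[[0,0,0],[0,0,0]],[[0,0,0],[0,0,0]]]'
python3 -m crank '[[[0,0,-0.4],[0,0,0]],[[0,0,-0.5],[0,0,0]],[[0,0,-1],[0,0,0]],[[0,0,-2],[0,0,0]],[[0,0,-3],[0,0,0]]]'
python3 -m crank '[[[0,0,-4],[0,0,0]],[[0,0,-4],[0,0,0]],[[0,0,-2],[0,0,0]],[[0,0,-1],[0,0,0]],[[0,0,0],[0,0,0]]]'
python3 - <<'E'
from h import *
delta([.432,.1233,.25])
n="scene";p,d=optics.grab_frame(n);cv2.imwrite("pics/c5.png",p[:,:,::-1])
D=np.load("pics/scene0.npz")
for dd,pp in((D["d"],D["p"]),(d,p)):
    h=cv2.cvtColor(pp,cv2.COLOR_RGB2HSV);w=np.zeros(d.shape,bool);w[150:166,226:252]=1
    P=pts(n,dd,w&(h[:,:,0]>45)&(h[:,:,0]<90)&(h[:,:,1]>100));print(len(P),np.median(P,0).round(4))
E
```

```text
clock: 11.7
tcp_pos: [0.4327, 0.1241, 0.0608]
orientation: [3.075, 0.641, 0.001]
contact_force: [-3.5, -1.7, 19.6]
grip_width: -0.0001
gripper_force: 9.6
clock: 12.2
tcp_pos: [0.4311, 0.1236, 0.1286]
orientation: [3.075, 0.641, -0.006]
contact_force: [0.5, -0.3, -0.1]
grip_width: -0.0002
gripper_force: 0.0
clock: 12.7
tcp_pos: [0.4328, 0.1241, 0.2398]
orientation: [3.076, 0.641, 0.003]
contact_force: [-0.0, -0.1, 0.0]
grip_width: 0.0001
gripper_force: 0.0
t 12.7 tcp [0.4328 0.1241 0.2398] tool z [ 0.002  0.    -1.   ] F [-0.  -0.1  0. ] grip 0.0001
delta cm [-0.11  0.04 -1.02]
60 [0.4331 0.1226 0.0655]
60 [0.4344 0.121  0.0648]
```

View pics/c5.png

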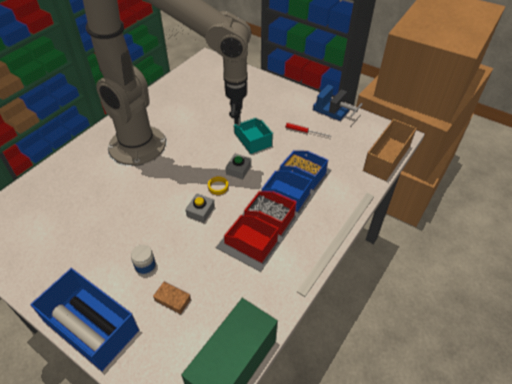

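The green button (238,160) is back up, the arm is clear at (236,110), and everything else is where it was. I'll hand in.

```bash
python3 -c "
from bench import r
print(r.hand_in())"
```

```text
the job is handed in; nothing more can be done
None
```

The job is handed in, though no verdict came back: the arm held about 3 cm above the empty red bin's mouth for just over two seconds, then pressed the green button fully down, let it come up and backed off 17 cm, with nothing else touched or shifted as far as the pictures show.

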